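Close the sample cooler and hold the letter clip open on its card

ROBOT

A 6-joint arm with a two-finger parallel gripper is mounted at the origin on the work surface. World frame = base frame: x ahead of the robot, y to its left, z up, the work surface at z = 0. Lengths are in m, angles in rad, forces in N, time in s.
With the tool pointing down it reaches from about 0.35 to 0.975 m from the base axis. Payload 4.9 kg.
Tool frame: the origin (TCP) lies between the finger pads; the fingertips stand 14 mm ahead of it and the grasp point (between the pads) lies 5 mm behind it (manip.finger_overhang is the distance from the TCP to the fingertips, in m); z points along the fingers, y is the line along which they close (so a half turn about z gives the same grasp; the last joint's range is limited). The gripper opens to 85 mm and grips with 20 to 120 N. Pads are 22 mm wide; open, the fingers measure 114 mm over their backs; the gripper's body (76 mm by 85 mm) begins 54 mm behind the grasp point. The pads swing forward as they close: fully open they stand 13 mm farther back than shut.
Start: joints at [1.215, 0.053, 1.613, -0, 1.476, -0.119], TCP at [0.147, 0.608, 0.245] pointing down, gripper open.
Joint ranges: [-3.01, 3.01], [-1.01, 2.22], [0.06, 2.58], [-1.02, 4.17], [0.09, 2.62], [-3.14, 3.14]. Speed limits (rad/s): [2.57, 2.57, 3.14, 3.14, 3.14, 3.14].

INTERFACE

Orientations are given as a unit quaternion [w, x, y, z].
In Python, from plant import manip, grab_frame gives the robot as it stands.
- The arm moves only by the tool servo_tool, never from a script. Its argument "deltas" is a list that holds one entry, the list of rows, each a list of 5 numbers: the opening in per cent of the stroke, from 0 (shut) to 100 (fully open), then the shift along the world's x, y, z in m, then the turn about the world's z in degrees. A call has exactly 8 rows; each row shifts and turns the commanded pose from where the row before left it; what a row does not reach is not made up. A row lasts 1/10 s, in which the tool goes at most 50 mm and 8.59 degrees, less where a joint would pass 70% of its speed; a pose out of reach is approached as far as the arm can. A call is refused whole if a number of a shift passes 0.05 or a number of a turn 8.59, either way. A call with a gripper value outside its range is refused whole. The fingers move at their own pace and stop on an object; the grip force is fixed at half the most. Time passes only in rows, so rows that do not move let the fingers close, or fill a call up. It gives the time, the measured TCP pose, the force, the opening and the grip force at its end, in the units of the state.
- manip.state(): the state, without advancing time (a new reading comes with each control period).
- grab_frame(name): name is "scene" or "top"; returns a dict with "pixels" (480x640x3 uint8, red, green, blue), "z_map" (480x640 float32, m along the optical axis (not along the pixel's ray), 0 where there is no reading), "fx", "fy", "cx", "cy" (pixels), "rvec" (rotation vector, rad) and "tvec" (3), from world to camera coordinates, as OpenCV has them. Camera axes: x right, y down, z forward; pixel columns grow to the right and rows downward; lengths in m; the calibration is good to about 2 mm. A picture is of the moment at which its call begins.
- manip.job_done(): hands the job in; it is judged then, once.
The state is a dict: "time": time; "joint_pos": joint angles; "joint_vel": joint speeds; "joint_efforts": joint torques, N m; "tool_pos": TCP position; "tool_rot": TCP orientation; "contact_force": force on the tool from outside, world axes, zero at the start; "ft_torque": the same for the moment, N m; "gripper_width": opening from 0.0 (shut) to 1.0 (fully open); "grasp_force": force on a finger pad.
Only numpy, scipy, OpenCV 4.12 (cv2) and the standard library are available. Lean on these libraries where they do the work, as an engineer would, in place of code of your own. Each camera call takes 0.05 s, during which the arm holds its last target. There are 200 camera calls.

TASK

Get the sample cooler ready to go: slide its flat cover fully shut over the tubes, then squeeze the dark steel letter clip open, take it off the back plate of the document sorter, and bring it over the middle of the upper edge of the white card that stands on the cooler. Finish while holding it there, upright, in line with the card, squeezed wide open with the card's edge well inside its mouth and no part of the clip touching the card, so that I can slip the dispatch note in beside the card; do not let go of the clip. Do not knock the card, and leave everything else on the bench where it is.

Things in the scene. Friction and masses are not known exactly. Their poses are not given: they have to be found in the camera images.
- cover (a joint): Sliding cover of the cooler, m: 0 = fully shut over the tube compartment, against its stop; grows to 0.13 as it opens towards the cooler's -y end. About 2 N of friction; it stays where it is left. It starts 0.07 to 0.125 open.
- cover_grip (a point): Point in the black grip bar amid the cover (grey plate 132 x 132 x 5 mm, upper face 101 mm above the bench). The bar is 40 mm long along x, 12 mm thick along y, 28 mm high above the plate; this point is 17 mm above the plate, 11 mm below the bar's top. Axes are the cooler's: +y is the way the cover shuts, z up.
- card: White rigid plastic card standing upright on the cooler's deck, beyond the cover. Origin in the middle of its upper edge, 170 mm above the bench. The edge runs 110 mm along y; the card is 3 mm thick along x and shows 61 mm above its holder (deck 95 mm above the bench). Fixed to the cooler: it does not give.
- sorter: White sheet-steel document sorter, fixed, base 100 x 140 mm. Origin at the centre of its underside. Three upright plates, 3 mm thick, run along y; the clip sits on the upper edge of the back one, at x = +30 mm, 125 mm high; the rest stays below 103 mm.
- clip: Dark steel letter clip (bulldog clip), about 70 g, loose. It starts pushed home on the sorter's back plate, jaws down, handles up. Origin on the axis of its spring barrel (12 mm across, 60 mm long along y), which rests on the plate's edge, 131 mm above the bench. z points from jaws to handles; the halves lie on the +x and -x sides and turn about y.
- clip_grip (a point): Point midway between the clip's two flat handles, 20 mm above the barrel axis. Handles: 30 mm wide along y, 36 mm long up from that axis, splayed to 44 mm at the top; pressed together along x (4 N, rising to 7-12 N) they stop upright and parallel, 18 mm over the outer faces, jaws fully open. Keep fingertips above the barrel axis: below it the open jaws are wider than the handles.
- clip_mouth (a point): Point on the clip's middle plane, 30 mm below the barrel axis, level with the lips of the jaws when they are fully open. Jaws are 66 mm wide along y; fully open, the lips stand 26 mm apart inside and the mouth is 23 mm deep, from the lips up to the underside of the barrel.
- clip_jaw (a joint): Opening angle of each half of the clip, rad (both halves move alike, mirrored): 0 when clamped on the sorter's 3 mm plate, -0.04 when shut on nothing, 0.38 fully open at the stop; the lips part by about 64 mm times this angle.
- tube_rack: Blue tube rack with yellow-capped tubes, 100 x 144 x 114 mm, fixed, origin at the centre of its underside. It and the sorter may have changed places.
- adapter: Black power adapter, loose, 60 x 140 x 33 mm with a stub at +y; leave alone. Origin under its centre.
- reagent_bottle: Glass bottle, loose, 70 mm across, 150 mm high; leave alone. Origin under its centre.
- small_jar: Amber jar, loose, 38 mm across, 62 mm high; leave alone. Origin under its centre.
- marker: Marker pen lying along its x, loose, 132 mm long, 16 mm thick; leave alone. Origin under its middle.
- tip_box: Pipette tip box, loose, 85 x 122 x 64 mm; leave alone. Origin under its centre.
- timer: Flat white timer, loose, 65 x 65 x 18 mm; leave alone. Origin under its centre.
- orange_box: Orange plastic box, loose, 75 x 75 x 40 mm; leave alone. Origin under its centre.
Things that resemble listed ones, but are neither listed nor needed, are in the scene too. There is more than one size of the clip; the one meant has the size given above.

How it is judged:
On the way, in this order (a step that is already met when the one before it is completed fails the run):
1. the cover is slid fully shut over the tubes while the clip is still on the sorter (value of joint cover below 0.005 m and distance of clip from where it was at the start of the episode below 0.01 m), for 0.2 s.
2. the clip, squeezed open, has been lifted clear of the sorter (value of joint clip_jaw above 0.2 rad and z of clip_mouth in the frame of sorter above 0.13 m and contact force between clip and sorter below 0.1 N and contact force between the fingers and clip above 2 N), for 0.2 s.
At the end, for the whole second after the job is handed in: Cover shut within 6 mm; fingers hold the clip (over 3 N), open at least 0.28 rad, still, upright within 15 deg, touching neither card nor sorter; card edge 5-24 mm inside the mouth, between the jaws, in line within 12 deg, within 20 mm of the edge's middle (value of joint cover below 0.006 m and value of joint clip_jaw above 0.28 rad and contact force between the fingers and clip above 3 N and contact force between clip and card below 0.2 N and contact force between clip and sorter below 0.2 N and linear speed of clip below 0.03 m/s and angle between clip's own z axis and vertical below 0.26 rad and height (world z) of clip_mouth above 0.145 m and z of card in the frame of clip_mouth between 0.005 and 0.024 m and x of card in the frame of clip_mouth between -0.01 and 0.01 m and y of clip_mouth in the frame of card between -0.02 and 0.02 m and angle between the y axis of clip and the y axis of card, either way round below 0.21 rad); the arm keeps its last pose, push and grip.
It fails at once if the card is knocked (pressed with more than 12 N) (contact force between anything else and card above 12 N).
It fails at once if a bystander is pushed more than 25 mm from its place or tipped (distance of any of adapter, reagent_bottle, small_jar, marker, tip_box, timer, orange_box from where it was at the start of the episode above 0.025 m or angle between any of reagent_bottle, small_jar's own z axis and vertical above 0.5 rad).
It fails at once if the clip is dropped (height (world z) of clip below 0.09 m).
It also fails if it takes over 51 s, if anything falls off the work surface, if the arm or the gripper's body presses on something with over 40 N, if the wrist force passes 120 N, or if a joint passes its speed limit or range.

## Working session

There is one attempt and no reset: what is moved stays moved. The work goes in short steps, Python scripts to look and compute and a tool call to move; the robot and the scene stay as the last step left them, time stands still between calls to the robot, and variables do not carry over. Pictures are saved under pics/ and viewed, at most 10 in all, crops included, and the job is handed in when it is done.

Besides the shell and the picture viewer there is one more tool, called after "Request:" as name([rows], argument=value, ...), one row to a line, values as JSON. servo_tool: Moves the arm, as the interface text tells. Its arguments: {"type":"object","properties":{"deltas":{"type":"array"}},"required":["deltas"]}

```bash
ls; mkdir -p pics; cat > h.py <<'E'
import numpy as np, cv2, pickle
from plant import manip, grab_frame
def cloud(f):
    R,_=cv2.Rodrigues(np.array(f["rvec"],float)); t=np.array(f["tvec"],float).ravel()
    z=f["z_map"]; v,u=np.mgrid[:480,:640]
    P=np.stack([(u-f["cx"])/f["fx"]*z,(v-f["cy"])/f["fy"]*z,z],-1)
    W=(P-t)@R; W[z==0]=np.nan
    return W
def grab(n):
    f=grab_frame(n); return f,cloud(f)
E
python3 - <<'E'
from h import *
for n in("scene","top"):
    f,W=grab(n); pickle.dump((f,W),open(n+".pkl","wb"))
    cv2.imwrite(f"pics/{n}0.png",f["pixels"][:,:,::-1])
    R,_=cv2.Rodrigues(np.array(f["rvec"],float)); print(n,(-R.T@np.ravel(f["tvec"])).round(3),f["fx"],(f["z_map"]==0).mean())
print(manip.state())
E
```

```text
pics
scene [ 1.247 -0.809  1.143] 515.573936673888 0.004078776041666667
top [0.365 0.03  1.468] 481.7132899961581 0.003951822916666667
{'time': 0.1, 'joint_pos': array([ 1.21500219e+00,  5.33238622e-02,  1.61415596e+00, -1.91551769e-05,
        1.47602126e+00, -1.18956880e-01]), 'joint_vel': array([ 1.74378818e-04,  4.32758413e-04, -4.78069213e-03, -1.71112283e-03,
       -9.30498019e-04, -6.48566214e-05]), 'joint_efforts': array([-2.20316279e-04, -3.94912076e+01, -3.71358740e+01, -1.95703210e-04,
        4.02128135e-03,  4.05475078e-06]), 'tool_pos': array([0.14643109, 0.60704537, 0.24416591]), 'tool_rot': array([-2.15118554e-04,  1.18141096e-01,  9.92996360e-01, -9.29694558e-04]), 'contact_force': array([-0.29472568,  0.43605832, -0.75374344]), 'ft_torque': array([-0.01509991,  0.03641609, -0.04820973]), 'grasp_force': 0.0, 'gripper_width': 1.00077793998809}
```

View pics/scene0.png

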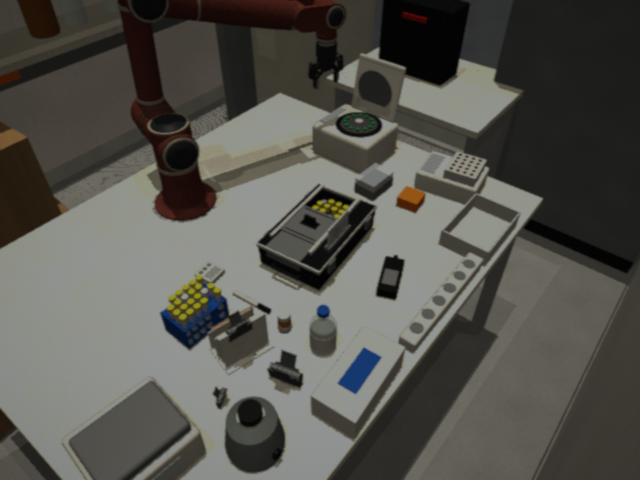

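View pics/top0.png

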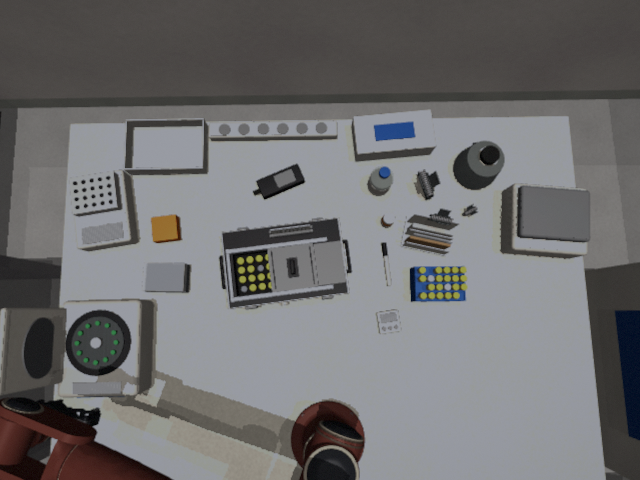

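The top view shows the cooler at (285,262), its grip bar at (293,268), the card edge at (290,230) and the sorter at (428,235). There are three possible clips: one on the sorter's back plate at (441,214), a larger one lying on the bench at (427,183), and a small one at (470,210). The one on the back plate fits the description; I'll check its size and height.

```bash
python3 - <<'E'
from h import *
f,W=pickle.load(open("top.pkl","rb")); g,V=pickle.load(open("scene.pkl","rb"))
a=cv2.resize(f["pixels"][165:265,390:490],(400,400),interpolation=3); b=cv2.resize(g["pixels"][300:400,190:290],(400,400),interpolation=3)
cv2.imwrite("pics/crop0.png",cv2.convertScaleAbs(np.hstack([a,b])[:,:,::-1],alpha=1.5))
def rect(m,name,W=W):
    p=W[m]; r=cv2.minAreaRect(p[:,:2].astype(np.float32)*1000); print(name,m.sum(),np.round(r[0],1),np.round(r[1],1),round(r[2],1),"z",np.round(np.percentile(p[:,2],[5,50,95]),3),"med",np.median(p,0).round(3))
def box(u0,u1,v0,v1):
    m=np.zeros((480,640),bool); m[v0:v1,u0:u1]=1; return m
for n,WW,im,bc,bk,bs in(("top",W,f["pixels"],box(268,316,222,240),box(275,315,250,285),box(395,462,203,258)),("scene",V,g["pixels"],box(300,370,190,260),box(290,325,205,235),box(205,275,300,370))):
    Z=WW[:,:,2]; lum=im.max(2)
    print(n)
    rect(bc&(Z>.164)&(Z<.178),"card",WW)
    rect(bk&(Z>.118)&(Z<.138)&(lum<60),"bar",WW)
    m=bs&(Z>.127); rect(m,"cliptop",WW)
    m=bs&(Z>.145); rect(m,"cliphandles",WW)
    m=bs&(Z>.085)&(Z<.128); rect(m,"sorter plates",WW)
# plate candidate: cover
m=box(270,345,238,300)&(abs(W[:,:,2]-.101)<.004); rect(m,"cover plate")
E
```

```text
top
card 56 [594.6  93.3] [  4.  107.9] 6.4 z [0.165 0.169 0.173] med [0.595 0.091 0.169]
bar 63 [491.8  89. ] [39.3 11.7] 6.6 z [0.123 0.128 0.133] med [0.491 0.089 0.128]
cliptop 250 [ 621.3 -320.4] [114.4  44.2] 81.4 z [0.13  0.137 0.164] med [ 0.622 -0.335  0.137]
cliphandles 67 [ 618.8 -334.8] [29.3 44.8] 77.4 z [0.146 0.156 0.165] med [ 0.633 -0.336  0.156]
sorter plates 584 [ 592.6 -317.7] [129.8  74.3] 76.6 z [0.087 0.097 0.123] med [ 0.587 -0.31   0.097]
scene
card 53 [595.1  92.9] [  7.1 111.4] 6.9 z [0.165 0.167 0.172] med [0.596 0.086 0.167]
bar 54 [492.3  91. ] [41.2 21.3] 3.9 z [0.12  0.126 0.129] med [0.494 0.087 0.126]
cliptop 331 [ 620.9 -323.8] [112.5  43.4] 75.0 z [0.13  0.138 0.162] med [ 0.612 -0.334  0.138]
cliphandles 118 [ 618.3 -334.2] [29.5 44. ] 77.0 z [0.146 0.155 0.163] med [ 0.603 -0.333  0.155]
sorter plates 826 [ 612.6 -326.5] [137.8 238.1] 58.3 z [0.087 0.098 0.123] med [ 0.61  -0.328  0.098]
cover plate 2267 [488.1  48.3] [210.7 175.1] 89.7 z [0.097 0.101 0.104] med [0.489 0.071 0.101]
```

View pics/crop0.png

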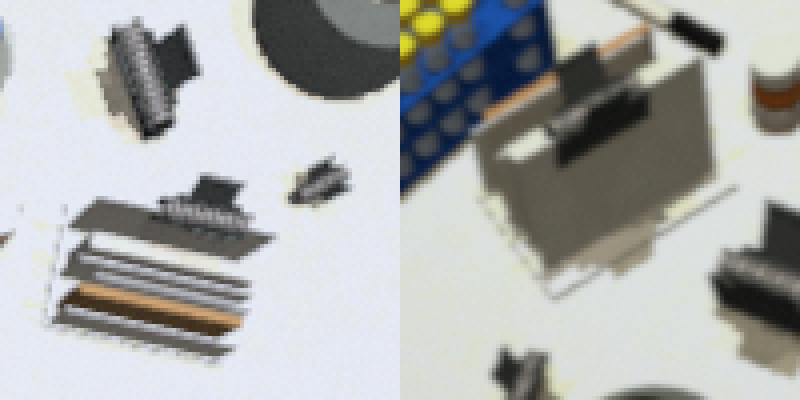

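The crop confirms it: the clip on the back plate, with handles 29 x 44 mm centred near (0.618,-0.334), has the listed size. The other two are lying on the bench and are larger and smaller. I'll check the heights along the path before moving.

```bash
python3 - <<'E'
from h import *
f,W=pickle.load(open("top.pkl","rb"))
for n,b in dict(seam=(316,342,250,280),handle=(343,352,240,275),cooler=(222,348,220,305),centr=(60,155,300,395),screen=(0,60,310,390),bottle=(368,393,165,195),rack=(410,470,262,303)).items():
    p=W[b[2]:b[3],b[0]:b[1]].reshape(-1,3); print(n,np.nanpercentile(p,[2,50,98],axis=0).round(3).tolist())
E
```

```text
seam [[0.456, -0.049, 0.089], [0.497, -0.013, 0.095], [0.538, 0.022, 0.101]]
handle [[0.472, -0.087, -0.005], [0.523, -0.071, 0.047], [0.578, -0.055, 0.097]]
cooler [[0.392, -0.064, -0.003], [0.507, 0.112, 0.095], [0.642, 0.295, 0.124]]
centr [[0.159, 0.507, 0.001], [0.28, 0.592, 0.126], [0.404, 0.711, 0.142]]
screen [[0.164, 0.712, -0.0], [0.287, 0.727, 0.263], [0.38, 0.79, 0.328]]
bottle [[0.719, -0.221, -0.005], [0.742, -0.169, 0.096], [0.818, -0.143, 0.152]]
rack [[0.387, -0.442, -0.004], [0.442, -0.33, 0.076], [0.506, -0.262, 0.118]]
```

Request:
servo_tool([
  [[0,0.025,-0.04,0,-8],[0,0.025,-0.04,0,-8],[0,0.025,-0.04,0,-8],[0,0.025,-0.04,0,-8],[0,0.025,-0.04,0,-8],[0,0.025,-0.04,0,-8],[0,0.025,-0.04,0,-8],[0,0.025,-0.04,0,-8]],
])

```text
time: 0.9
tool_pos: [0.347, 0.2858, 0.2449]
tool_rot: [0.0, 0.628, 0.778, -0.0]
contact_force: [0.9, 0.6, -0.0]
gripper_width: -0.001
grasp_force: 0.0
```

Request:
servo_tool([
  [[0,0.025,-0.039,0,-3],[0,0.025,-0.039,0,-3],[0,0.025,-0.039,0,0],[0,0.025,-0.039,0,0],[0,0.025,-0.039,0,0],[0,0.024,-0.037,0,0],[0,0,0,-0.04,0],[0,0,0,-0.04,0]],
])

```text
time: 1.7
tool_pos: [0.4971, 0.054, 0.1655]
tool_rot: [0.001, 0.667, 0.745, 0.001]
contact_force: [-0.2, -0.5, -0.9]
gripper_width: 0.003
grasp_force: 0.0
```

Request:
servo_tool([
  [[0,0,0,-0.03,0],[0,0,0,-0.01,0],[0,-0.001,0.01,0,0],[0,-0.002,0.015,0,0],[0,-0.002,0.015,0,0],[0,-0.002,0.015,0,0],[0,-0.002,0.015,0,0],[0,-0.002,0.015,0,0]],
])

```text
time: 2.5
tool_pos: [0.4862, 0.1415, 0.1281]
tool_rot: [0.002, 0.666, 0.746, 0.001]
contact_force: [1.9, -2.9, -0.4]
gripper_width: -0.0
grasp_force: 1.3
```

Request:
servo_tool([
  [[0,-0.001,0.005,0,0],[0,0,0.005,0,0],[0,-0.001,0.004,0,0],[0,0,0.004,0,0],[0,-0.001,0.004,0,0],[0,0,0.004,0,0],[0,-0.001,0.004,0,0],[0,0,0.004,0,0]],
])

```text
time: 3.3
tool_pos: [0.4802, 0.1748, 0.1251]
tool_rot: [-0.0, 0.666, 0.746, -0.0]
contact_force: [-1.1, -1.4, 2.3]
gripper_width: -0.001
grasp_force: 1.1
```

Request:
servo_tool([
  [[0,0,0.004,0,0],[0,-0.001,0.004,0,0],[0,0,0.003,0,0],[0,0,0.003,0,0],[0,-0.001,0.003,0,0],[0,0,0.002,0,0],[0,0,0,0,0],[0,0,0,0,0]],
])

```text
time: 4.1
tool_pos: [0.4798, 0.1813, 0.1252]
tool_rot: [0.01, 0.666, 0.746, -0.011]
contact_force: [1.8, -48.1, 8.3]
gripper_width: -0.003
grasp_force: 24.2
```

```bash
python3 - <<'E'
from h import *
f,W=grab("top"); c=f["pixels"][200:320,200:360]; cv2.imwrite("pics/c1.png",cv2.resize(c,(640,480))[:,:,::-1])
print(manip.state()["contact_force"],manip.state()["tool_pos"])
E
```

```text
[  1.87683927 -48.54493784   7.43145301] [0.47981559 0.18130972 0.12521203]
```

View pics/c1.png

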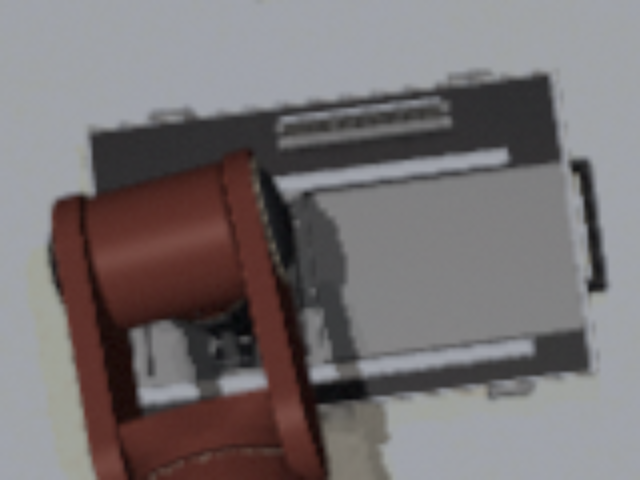

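The cover is against its stop: the force rose to 48 N and no tubes are visible in the crop. I'll back off, lift and go to the clip.

Request:
servo_tool([
  [[0,0.001,-0.01,0,0],[0,0.002,-0.02,0,0],[0,0,0,0.04,0],[0,0,0,0.04,0],[50,0,0,0.04,0],[100,0.01,-0.04,0,-4],[100,0.01,-0.045,0,-4],[100,0.013,-0.047,0,-4]],
])

```text
time: 4.95
tool_pos: [0.5147, 0.0314, 0.2457]
tool_rot: [-0.0, 0.741, 0.672, 0.001]
contact_force: [0.3, 0.2, -0.1]
gripper_width: 0.681
grasp_force: 0.0
```

Request:
servo_tool([
  [[100,0.013,-0.047,0,-4],[100,0.013,-0.047,0,-3.7],[100,0.013,-0.047,0,0],[100,0.013,-0.047,0,0],[100,0.013,-0.047,0,0],[100,0.013,-0.047,0,0],[100,0.013,-0.047,0,0],[100,0,0,0,0]],
])

```text
time: 5.75
tool_pos: [0.606, -0.302, 0.2434]
tool_rot: [-0.0, 0.786, 0.619, -0.0]
contact_force: [-0.8, 0.3, 0.4]
gripper_width: 1.001
grasp_force: 0.0
```

```bash
python3 - <<'E'
from h import *
s=manip.state(); q=s["tool_rot"]; print(s["tool_pos"].round(4),2*np.degrees(np.arctan2(q[2],q[1]))-90,s["gripper_width"],s["contact_force"].round(1))
f,W=grab("top"); g,V=grab("scene")
m=np.zeros((480,640),bool); m[230:290,225:270]=1; p=f["pixels"].astype(int); print("yellow",(m&(p[:,:,0]>p[:,:,2]+60)).sum())
m=np.zeros((480,640),bool); m[240:300,225:345]=1; bar=m&(W[:,:,2]>.118)&(W[:,:,2]<.138); print("bar",np.median(W[bar],0) if bar.any() else 0)
E
```

```text
[ 0.606  -0.302   0.2434] -13.549094224156335 1.0008144088684778 [-0.8  0.3  0.4]
yellow 0
bar [0.47991426 0.19500143 0.12786039]
```

Request:
servo_tool([
  [[100,0.012,-0.033,0,0],[100,0,0,-0.03,0],[100,0,0,-0.03,0],[100,0,0,-0.02,0],[100,0,0,-0.012,0],[100,0,0,0,0],[100,0,0,0,0],[100,0,0,0,0]],
])

```text
time: 6.65
tool_pos: [0.6187, -0.3306, 0.1556]
tool_rot: [0.002, 0.784, 0.621, 0.001]
contact_force: [-0.5, -0.4, 0.0]
gripper_width: 1.003
grasp_force: 0.0
```

```bash
python3 - <<'E'
from h import *
s=manip.state(); print(s["tool_pos"].round(4),s["contact_force"].round(1))
f,W=grab("scene"); cv2.imwrite("pics/c2.png",cv2.convertScaleAbs(cv2.resize(f["pixels"][260:380,160:320],(800,600),interpolation=3)[:,:,::-1],alpha=1.5))
E
```

```text
[ 0.6187 -0.3306  0.1556] [-0.5 -0.4  0. ]
```

View pics/c2.png

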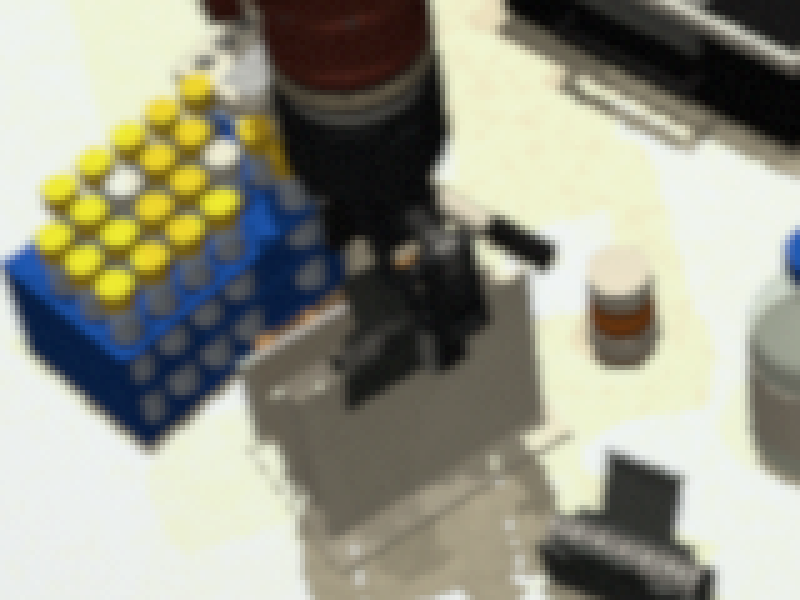

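Request:
servo_tool([
  [[100,0,-0.004,-0.004,0],[100,0,0,0,0],[60,0,0,0,0],[40,0,0,0,0],[30,0,0,0,0],[20,0,0,0,0],[10,0,0,0,0],[0,0,0,0,0]],
])

```text
time: 7.5
tool_pos: [0.6202, -0.3358, 0.1536]
tool_rot: [0.004, 0.784, 0.621, 0.002]
contact_force: [2.8, -0.5, 8.6]
gripper_width: 0.183
grasp_force: 63.2
```

Request:
servo_tool([
  [[0,0,0,0,0],[0,0,0,0,0],[0,0,0,0,0],[0,0,0,0,0],[0,0,0,0,0],[0,0,0,0,0],[0,0,0,0,0],[0,0,0,0,0]],
])

```text
time: 8.3
tool_pos: [0.6202, -0.3358, 0.1536]
tool_rot: [0.004, 0.784, 0.621, 0.002]
contact_force: [2.9, -0.6, 8.0]
gripper_width: 0.184
grasp_force: 63.2
```

Request:
servo_tool([
  [[0,0,0,0.01,0],[0,0,0,0.015,0],[0,0,0,0.02,0],[0,0,0,0.02,0],[0,0,0,0.02,0],[0,0,0,0.015,0],[0,0,0,0,0],[0,0,0,0,0]],
])

```text
time: 9.1
tool_pos: [0.6175, -0.3344, 0.2492]
tool_rot: [-0.0, 0.784, 0.621, -0.0]
contact_force: [0.3, 0.0, -1.1]
gripper_width: 0.182
grasp_force: 62.1
```

```bash
python3 - <<'E'
from h import *
s=manip.state(); print(s["tool_pos"].round(4),s["contact_force"].round(1),s["gripper_width"])
f,W=grab("scene"); cv2.imwrite("pics/c3.png",cv2.convertScaleAbs(cv2.resize(f["pixels"][230:350,160:320],(800,600),interpolation=3)[:,:,::-1],alpha=1.8))
E
```

```text
[ 0.6175 -0.3344  0.2492] [ 0.3  0.  -1.1] 0.18171682829446306
```

View pics/c3.png

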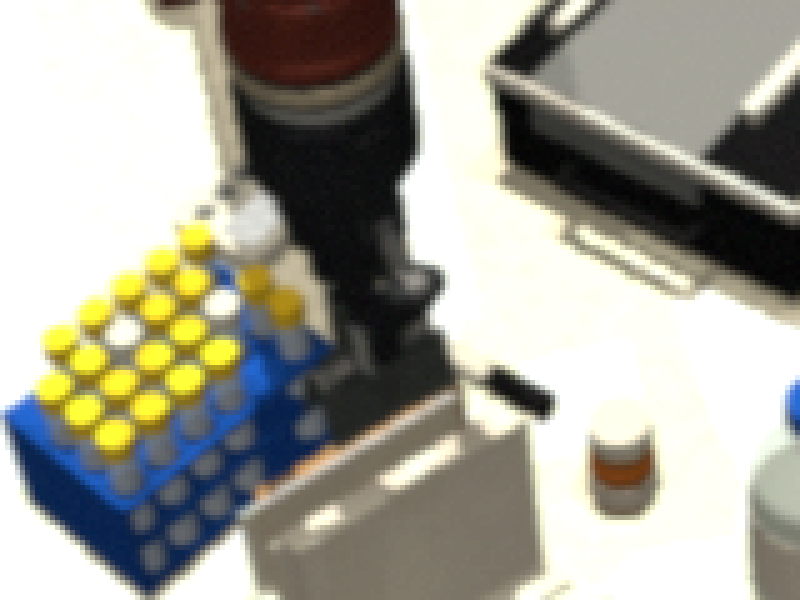

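The clip is held and clear of the sorter. I'll carry it to a point above the card.

Request:
servo_tool([
  [[0,0,0.02,0.02,3],[0,-0.003,0.04,0,4],[0,-0.003,0.045,0,4],[0,-0.003,0.045,0,4],[0,-0.003,0.045,0,3],[0,-0.003,0.045,0,1.7],[0,-0.003,0.045,0,0],[0,-0.003,0.045,0,0]],
])

```text
time: 9.95
tool_pos: [0.5954, -0.0026, 0.2674]
tool_rot: [-0.001, 0.666, 0.746, -0.001]
contact_force: [1.2, 0.3, -0.2]
gripper_width: 0.187
grasp_force: 62.1
```

Request:
servo_tool([
  [[0,-0.002,0.035,0,0],[0,0,0.03,0,0],[0,0,0.02,0,0],[0,0,0.01,0,0],[0,0,0,0,0],[0,0,0,0,0],[0,0,0,0,0],[0,0,0,0,0]],
])

```text
time: 10.75
tool_pos: [0.5947, 0.0895, 0.2692]
tool_rot: [-0.0, 0.667, 0.745, -0.0]
contact_force: [0.1, -1.0, -0.8]
gripper_width: 0.18
grasp_force: 62.1
```

```bash
python3 - <<'E'
from h import *
s=manip.state(); q=s["tool_rot"]; T=s["tool_pos"];print(T.round(4),2*np.degrees(np.arctan2(q[2],q[1]))-90,s["gripper_width"])
f,W=grab("scene"); cv2.imwrite("pics/c4.png",cv2.convertScaleAbs(cv2.resize(f["pixels"][130:250,260:420],(800,600),interpolation=3)[:,:,::-1],alpha=1.8))
a=np.radians(6.5); R=np.array([[np.cos(a),np.sin(a)],[-np.sin(a),np.cos(a)]])
for n,WW in(("scene",W),("top",grab("top")[1])):
    L=(WW[...,:2]-T[:2])@R.T; dz=WW[...,2]-T[2]
    for lo,hi in((-.07,-.055),(-.055,-.04),(-.04,-.03),(-.03,-.02),(-.02,-.01)):
        m=(abs(L[...,0])<.04)&(abs(L[...,1])<.05)&(dz>lo)&(dz<=hi)&(WW[...,2]>.175)
        print(n,lo,hi,m.sum(), np.percentile(L[m],[3,97],axis=0).round(4).tolist() if m.sum()>3 else "", dz[m].min().round(4) if m.any() else "")
E
```

```text
[0.5947 0.0895 0.2692] 6.348464661140611 0.1799279411353391
scene -0.07 -0.055 0  
scene -0.055 -0.04 71 [[-0.0134, -0.0303], [0.0168, 0.0328]] -0.0543
scene -0.04 -0.03 48 [[-0.0092, -0.0321], [0.014, 0.0321]] -0.0397
scene -0.03 -0.02 50 [[-0.0081, -0.0316], [0.011, 0.0316]] -0.0299
scene -0.02 -0.01 59 [[-0.0103, -0.0274], [0.0106, 0.0095]] -0.02
top -0.07 -0.055 0  
top -0.055 -0.04 32 [[-0.0151, -0.0303], [-0.0106, 0.0307]] -0.0531
top -0.04 -0.03 21 [[-0.0118, -0.0293], [-0.0087, 0.032]] -0.0399
top -0.03 -0.02 27 [[-0.0106, -0.0314], [-0.004, 0.0314]] -0.0297
top -0.02 -0.01 11 [[-0.008, -0.0287], [-0.0011, 0.0298]] -0.0195
```

View pics/c4.png

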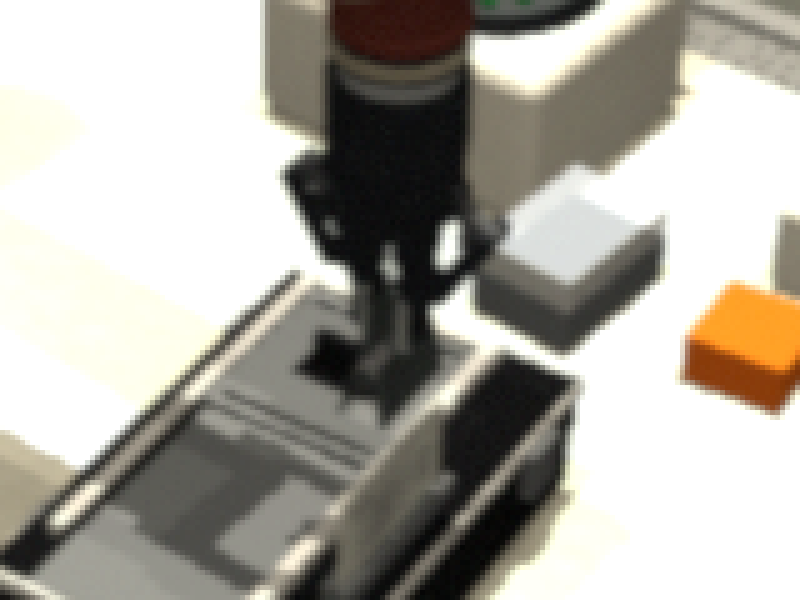

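The clip hangs upright above the card, fully open. Its lips are 32 mm apart over the outside, 54 mm below the TCP, and centred within 1 mm. I'll lower it.

Request:
servo_tool([
  [[0,0,0.004,0,0],[0,0,0,-0.01,0],[0,0,0,-0.01,0],[0,0,0,-0.01,0],[0,0,0,-0.01,0],[0,0,0,-0.01,0],[0,0,0,-0.005,0],[0,0,0,-0.005,0]],
])

```text
time: 11.65
tool_pos: [0.5945, 0.0945, 0.2086]
tool_rot: [-0.0, 0.666, 0.746, -0.0]
contact_force: [-1.9, 0.1, -0.2]
gripper_width: 0.18
grasp_force: 62.1
```

Request:
servo_tool([
  [[0,0,0,0,0],[0,0,0,0,0],[0,0,0,0,0],[0,0,0,0,0],[0,0,0,0,0],[0,0,0,0,0],[0,0,0,0,0],[0,0,0,0,0]],
])

```text
time: 12.45
tool_pos: [0.5946, 0.0946, 0.2093]
tool_rot: [0.0, 0.666, 0.746, 0.0]
contact_force: [0.3, 0.0, -1.4]
gripper_width: 0.182
grasp_force: 62.1
```

```bash
python3 - <<'E'
from h import *
s=manip.state(); T=s["tool_pos"];print(T.round(4),s["contact_force"].round(2),s["gripper_width"])
f,W=grab("scene"); cv2.imwrite("pics/c5.png",cv2.convertScaleAbs(cv2.resize(f["pixels"][160:250,280:400],(800,600),interpolation=3)[:,:,::-1],alpha=1.8))
a=np.radians(6.5); R=np.array([[np.cos(a),np.sin(a)],[-np.sin(a),np.cos(a)]])
C=np.array([.5949,.0932]); dark=f["pixels"].max(2)<55
for n,WW in(("scene",W),("top",grab("top")[1])):
    L=(WW[...,:2]-C)@R.T; Z=WW[...,2]
    for lo,hi in((.15,.163),(.163,.175),(.175,.185),(.185,.195)):
        m=(abs(L[...,0])<.03)&(abs(L[...,1])<.045)&(Z>lo)&(Z<=hi)
        print(n,lo,hi,m.sum(), np.percentile(L[m],[3,50,97],axis=0).round(4).tolist() if m.sum()>3 else "")
    m=(abs(L[...,0])<.03)&(abs(L[...,1])>.04)&(abs(L[...,1])<.06)&(abs(Z-.17)<.006); print("card ends x",np.median(L[m],0))
    # bar, cover edge
    m=np.hypot(WW[...,0]-.48,WW[...,1]-.195)<.03; m&=abs(Z-.128)<.006; print("bar",np.median(WW[m],0).round(3))
E
```

```text
[0.5946 0.0946 0.2093] [ 0.35  0.05 -1.39] 0.1821822425847244
scene 0.15 0.163 45 [[-0.0006, -0.041], [0.0115, -0.0213], [0.0155, 0.033]]
scene 0.163 0.175 75 [[-0.0104, -0.0343], [0.0111, -0.0134], [0.0146, 0.0308]]
scene 0.175 0.185 45 [[-0.0088, -0.0312], [0.0093, -0.0099], [0.0117, 0.0332]]
scene 0.185 0.195 65 [[-0.009, -0.0282], [0.0005, -0.0142], [0.0114, 0.009]]
card ends x [ 0.00178644 -0.04838683]
bar [0.478 0.189 0.125]
top 0.15 0.163 18 [[-0.0151, -0.034], [-0.0137, 0.0219], [-0.0002, 0.0425]]
top 0.163 0.175 39 [[-0.0138, -0.0318], [-0.0112, -0.0134], [0.0016, 0.0396]]
top 0.175 0.185 19 [[-0.0122, -0.0294], [-0.0097, -0.0112], [-0.0061, 0.0316]]
top 0.185 0.195 15 [[-0.009, -0.0301], [-0.0073, -0.0228], [-0.0033, 0.0327]]
card ends x [0.00053245 0.04946856]
bar [0.48  0.195 0.128]
```

View pics/c5.png

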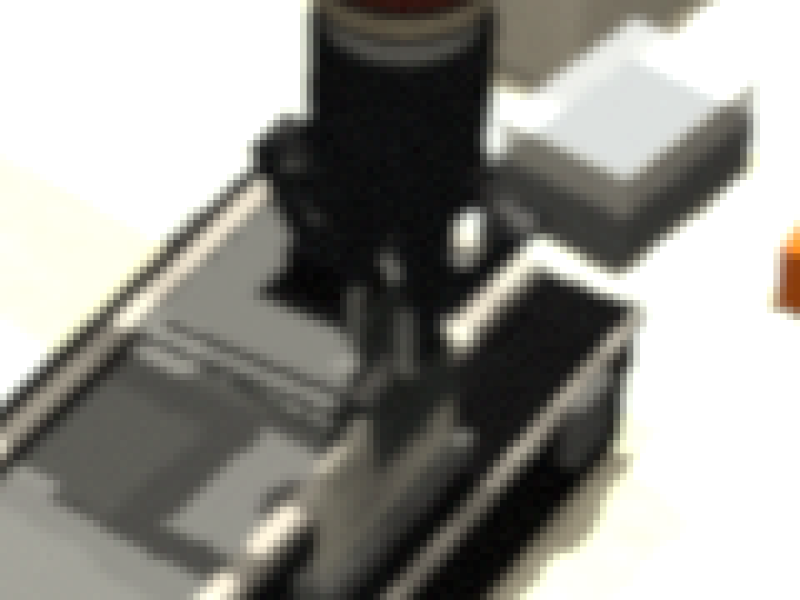

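The crop shows the clip straddling the card's upper edge, with its outer jaw around (415,410). The card lies within about 1 mm of the mouth's middle and about 14 mm deep. Nothing is touching, so I'm handing in.

```bash
python3 -c "
from plant import manip
print(manip.job_done())"
```

```text
the job is handed in; nothing more can be done
None
```

I slid the cover shut against its stop and handed the job in with the clip held fully open over the middle of the card's upper edge. The card sits about 14 mm inside the clip's mouth, by my measurements it isn't being touched, and no judging result came back.

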